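# Hold the sander's idler arm back against its stop

## Robot

A 7-joint arm with a two-finger parallel gripper is mounted at the origin on the work surface. World frame = base frame: x ahead of the robot, y to its left, z up, the work surface at z = 0. Lengths are in mm, angles in degrees, forces in N, time in s.
With the tool pointing down it reaches from about 350 to 900 mm from the base axis. Payload 19.9 kg.
Tool frame: the origin (TCP) lies on the centre line of the jaws, within the pads' length; the fingertips stand bot.tip_extent ahead of it and the grasp point (between the pads) lies 3 mm ahead of it (bot.tip_extent is the distance from the TCP to the fingertips, in mm); z points along the fingers, y is the line along which they close (so a half turn about z gives the same grasp; the last joint's range is limited). The gripper opens to 85 mm and grips with 20 to 120 N. Pads are 22 mm wide; open, the fingers measure 114 mm over their backs; the gripper's body (76 mm by 85 mm) begins 54 mm behind the grasp point. The pads swing forward as they close: fully open they stand 13 mm farther back than shut.
Start: joints at [69.643, 23.915, -0.59, 92.452, 0.269, 63.638, -3.037], TCP at [192.918, -594.463, 253.26] pointing down, gripper open.
Joint ranges: [-161.28, 161.28], [-22.2, 115.67], [-73.04, 71.86], [3.21, 147.25], [-68.34, 248.33], [10.77, 114.83], [-161.83, 161.83]. Speed limits (degrees/s): [108.29, 108.29, 136.94, 136.94, 172.46, 172.46, 172.46].

## Interface

Orientations are given as [roll, pitch, yaw] about the fixed x, y, z axes, in that order (R = Rz(yaw) Ry(pitch) Rx(roll)).
In Python, from plant import bot gives the robot as it stands.
- The arm moves only by the shell command python3 -m crank 'ROWS' [FORCE]. ROWS is JSON, a list that holds one entry, the list of rows, each a list of 5 numbers: the closure in counts, from 0 (fully open) to 255 (shut), then the shift along the tool's x, y, z in m, then the turn about the tool's z in rad. In form: [[[claw, x, y, z, yaw], ...]]. A call has 1 to 12 rows; each row is the pose to reach, as a shift and turn from the pose commanded when the call began, along the tool's axes at that moment; what a row does not reach only later rows make up. A row lasts 1/10 s, in which the tool goes at most 50 mm and 8.59 degrees, less where a joint would pass 70% of its speed; a pose out of reach is approached as far as the arm can. A call with a gripper value outside its range is refused whole. The fingers move at their own pace and stop on an object; FORCE is the grip in N (left out, the last holds). Time passes only in rows, so rows that repeat a pose let the fingers close. It gives the time, the measured TCP pose, the force, the opening and the grip force at its end, in the units of the state.
- bot.observe(): the state, without advancing time (a new reading comes with each control period).
- bot.snapshot(name): name is "scene" or "top" or "wrist"; returns a dict with "image" (480x640x3 uint8, blue, green, red), "range_z" (480x640 float32, mm along the optical axis (not along the pixel's ray), 0 where there is no reading), "mtx" (3x3 intrinsics, pixels), "cam_to_world" (4x4, takes a point from camera to world coordinates); the wrist camera has in their place "T_tool_cam" (4x4, takes a point from camera to tool coordinates, whose origin is the TCP and whose axes are the flange's). Camera axes: x right, y up, looking along -z (the intrinsics and any distortion apply to the point x, -y, -z); pixel columns grow to the right and rows downward; lengths in mm; the calibration is good to about 2 mm. A picture is of the moment at which its call begins: read the wrist's pose just before it.
- bot.finish_job(): hands the job in; it is judged then, once.
The state is a dict: "clock": time; "joint_positions": joint angles; "joint_velocities": joint speeds; "tau": joint torques, N m; "ee_pos": TCP position; "eef_rot": TCP orientation; "force": force on the tool from outside, world axes, zero at the start; "ft_torque": the same for the moment, N m; "grip_width": opening from 0.0 (shut) to 1.0 (fully open); "finger_force": force on a finger pad.
Only numpy, scipy, OpenCV 4.12 (cv2) and the standard library are available. Lean on these libraries where they do the work, as an engineer would, in place of code of your own. Each camera call takes 0.05 s, during which the arm holds its last target. There are 200 camera calls.

## Task

The cover of the bench sander's drive unit is off so that a new belt can be fitted. Take the sprung idler arm by its upright grip pin, swing it against its spring, counter-clockwise seen from above, in towards the pulleys until you feel it come up against the stop post, and finish holding it there, pressed firmly on the post but not forced: do not let go, your program ends while the gripper is still holding the arm at its stop. Leave the mallet, the spanner and the bolt tray where they lie.

Things in the scene. Friction and masses are not known exactly. Their poses are not given: they have to be found in the camera images.
- drive_unit: Fixed grey housing with a flat steel deck, 280 x 220 mm (its x, y), deck 70 mm above the bench. Origin: centre of the underside. In its frame: arm pivot at (-60, -70) mm; slot for the stop post along x at y = 2 mm; fixed pulleys at (88, 60) mm (diameter 76) and (-95, 72) mm (diameter 44), tops 111 mm above the bench. Only the idler and grip pin stand higher.
- idler_arm: Flat steel arm turning on an upright pivot. Origin: on the pivot axis at deck height (70 mm); x along the arm, z up. Bar 18 mm wide, centred on x, 15 to 25 mm above the deck; at 135 mm from the pivot a black idler roller (diameter 34, 26 to 42 mm above the deck) and the grip pin. Rests with its x along the unit's x; winds counter-clockwise from above, 0.64 to 1.08 rad to the stop.
- grip_pin (a point): Centre of the top of the upright round steel grip pin: diameter 14 mm, standing 45 mm tall on the idler roller, top 157 mm above the bench, 135 mm from the pivot axis. Against the spring it takes about 4.7 N at the pin to start the arm and 3 N more per rad; beyond that the push bears on the stop. Let go, the arm flies back.
- stop_post: Fixed round dark steel post, diameter 14 mm, 30 mm tall, standing on the deck (top 100 mm above the bench) in the slot; clamped anywhere along 50 mm of it. Origin: centre of its foot, on the deck. Slightly springy. The bar stops with its centre line 16 mm from the post's axis.
- mallet: Bystander: loose wooden mallet lying beside the +y side of the drive unit, 268 mm long along its x, head 75 x 110 x 60 mm. Origin: on the bench under its middle.
- spanner: Bystander: loose flat steel spanner lying along its x beside the -y side of the drive unit. Origin: on the bench under it.
- bolt_tray: Bystander: loose blue plastic tray of bolts, 90 x 140 x 30 mm, beyond the far (+x) side of the drive unit. Origin: centre of its underside.

How it is judged:
By the outcome, as a careful person would: the job done as asked, in the order asked, and still so for the second after the job is handed in, while the arm keeps its last pose, push and grip.
It also fails if it takes over 40 s, if anything falls off the work surface, if the arm or the gripper's body presses on something with over 40 N, if the wrist force passes 120 N, or if a joint passes its speed limit or range.

## Working session

There is one attempt and no reset: what is moved stays moved. The work goes in short steps, Python scripts to look and compute and a shell command to move; the robot and the scene stay as the last step left them, time stands still between calls to the robot, and variables do not carry over. Pictures are saved under pics/ and viewed, at most 10 in all, crops included, and the job is handed in when it is done.

```bash
mkdir -p pics; ls; cat > h.py <<'E'
import numpy as np, cv2
from plant import bot
from scipy.spatial.transform import Rotation as R
def Ttool():
    s=bot.observe(); T=np.eye(4); T[:3,:3]=R.from_euler('xyz',s['eef_rot'],degrees=True).as_matrix(); T[:3,3]=s['ee_pos']; return T
def snap(n):
    T=Ttool(); d=bot.snapshot(n)
    M=d['cam_to_world'] if n!='wrist' else T@d['T_tool_cam']
    np.savez(f'{n}.npz',im=d['image'],z=d['range_z'],K=d['mtx'],M=M); return d['image']
def pt(n,u,v,h=None):
    d=np.load(f'{n}.npz'); K=d['K'];M=d['M']
    r=np.array([(u-K[0,2])/K[0,0],-(v-K[1,2])/K[1,1],-1.])
    if h is None: return (M@np.r_[r*d['z'][int(v),int(u)],1])[:3]
    w=M[:3,:3]@r; o=M[:3,3]; return o+w*(h-o[2])/w[2]
E
python3 - <<'E'
from h import *
s=bot.observe(); print({k:np.round(v,2) for k,v in s.items()},bot.tip_extent)
cv2.imwrite('pics/top.png',snap('top')); cv2.imwrite('pics/scene.png',snap('scene'))
E
```

```text
pics
{'clock': np.float64(0.0), 'joint_positions': array([69.64, 23.95, -0.59, 92.48,  0.27, 63.64, -3.04]), 'joint_velocities': array([ 0.06,  0.06,  0.02,  0.01,  0.11,  0.07, -0.06]), 'tau': array([-0.000e+00, -8.645e+01,  6.800e-01, -4.349e+01,  2.000e-02,
        1.000e-02,  0.000e+00]), 'ee_pos': array([ 192.84, -594.19,  252.66]), 'eef_rot': array([-179.93,    0.  ,   17.98]), 'force': array([-0.58,  0.62, -0.05]), 'ft_torque': array([ 0.02, -0.07, -0.02]), 'finger_force': np.float64(0.0), 'grip_width': np.float64(1.0)} 22.0
```

View pics/top.png

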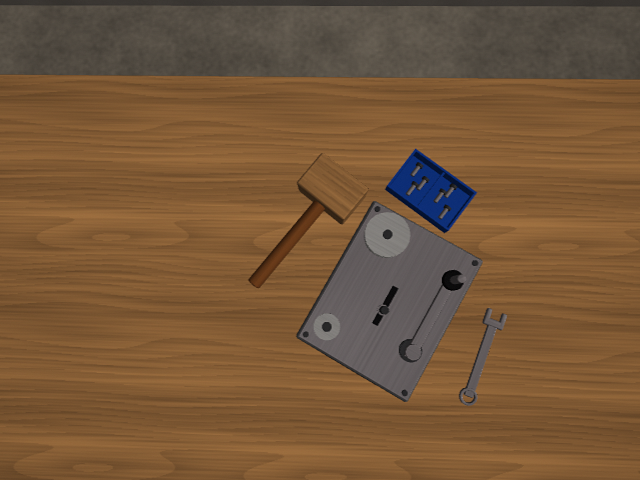

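View pics/scene.png

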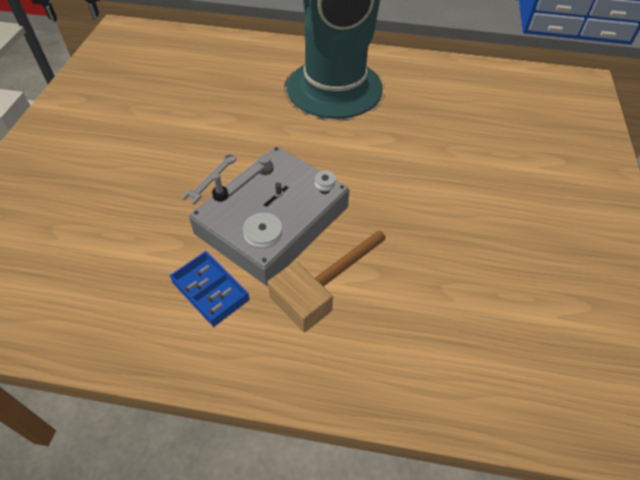

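The top view shows the unit: big pulley (388,234), small pulley (327,327), pivot about (411,350), post about (384,310), roller (452,280), with the pin top near (463,279). I'll enlarge it to read these more closely.

```bash
python3 - <<'E'
from h import *
im=np.load('top.npz')['im']; cv2.imwrite('pics/c.png',cv2.resize(im[215:375,300:500],None,fx=4,fy=3.75,interpolation=cv2.INTER_CUBIC)[:600])
for n,u,v,h in [('big',388,234,111),('small',327,327,111),('c1',377,209,70),('c2',475,263,70),('c3',404.5,393,70),('c4',306,335,70),('pin',463,279,157),('post',384,310,100)]: print(n,pt('top',u,v,h).round(1), pt('top',u,v).round(1))
E
```

```text
big [615.1 -52.8 111. ] [614.8 -52.6 113. ]
small [459.4  45.6 111. ] [459.5  45.6 112. ]
c1 [665.5 -38.6  70. ] [664.5 -38.1  74.9]
c2 [ 573.5 -208.1   70. ] [ 573.2 -207.1   73.2]
c3 [351.5 -86.9  70. ] [352.2 -86.3  73.9]
c4 [442.8  81.3  70. ] [443.1  81.2  74.2]
pin [ 540.4 -162.1  157. ] [ 540.3 -161.7  158.5]
post [489.2 -48.2 100. ] [489.3 -48.  101.5]
```

View pics/c.png

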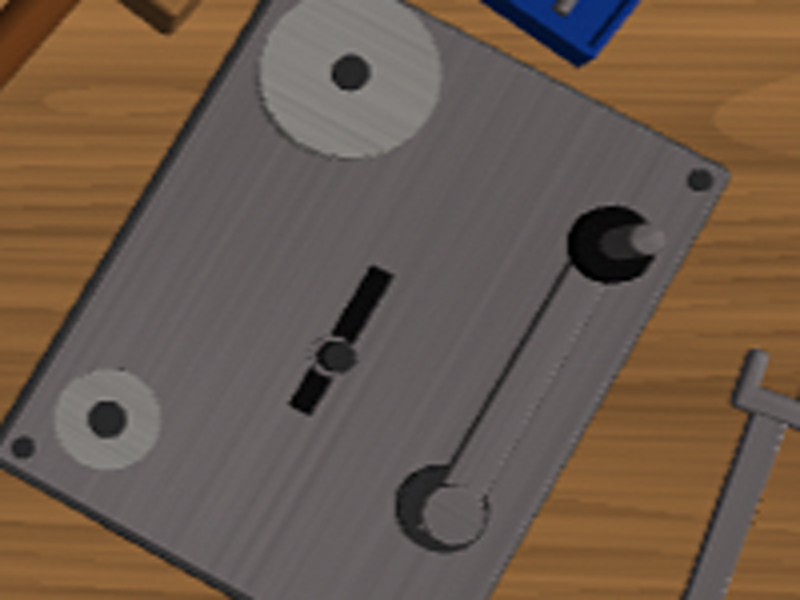

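Pin top is at (462,279) and post at (385,310), and both agree with the unit's pose: yaw −28.4°, pivot about (422.6,−96.3). The predicted pin at rest is about (541,−161), and the stop at about 0.9 rad. Next I go above the pin.

```bash
python3 -m crank '[[[0,0.465,-0.304,0.023,0.81],[0,0.465,-0.304,0.023,0.81],[0,0.465,-0.304,0.023,0.81],[0,0.465,-0.304,0.023,0.81],[0,0.465,-0.304,0.023,0.81],[0,0.465,-0.304,0.023,0.81],[0,0.465,-0.304,0.023,0.81],[0,0.465,-0.304,0.023,0.81],[0,0.465,-0.304,0.023,0.81],[0,0.465,-0.304,0.023,0.81],[0,0.465,-0.304,0.023,0.81],[0,0.465,-0.304,0.023,0.81]]]' 40
```

```text
clock: 1.3
ee_pos: [543.1, -158.0, 229.9]
eef_rot: [-179.9, 0.0, -28.2]
force: [-0.8, -1.1, -0.0]
grip_width: 0.999
finger_force: 0.0
```

```bash
python3 - <<'E'
from h import *
im=snap('wrist'); print(bot.observe()['ee_pos'])
d=np.load('wrist.npz');M=np.linalg.inv(d['M']);K=d['K']
for p in [(541,-161,157),(489.5,-48.5,100),(422.6,-96.3,95)]:
    q=M@np.r_[p,1]; print((K[0,0]*q[0]/-q[2]+K[0,2]).round(1),(K[1,1]*-q[1]/-q[2]+K[1,2]).round(1))
cv2.imwrite('pics/w.png',im)
E
```

```text
[ 544.95746947 -154.71699366  229.68817452]
323.9 269.0
225.8 365.5
321.3 401.3
```

View pics/w.png

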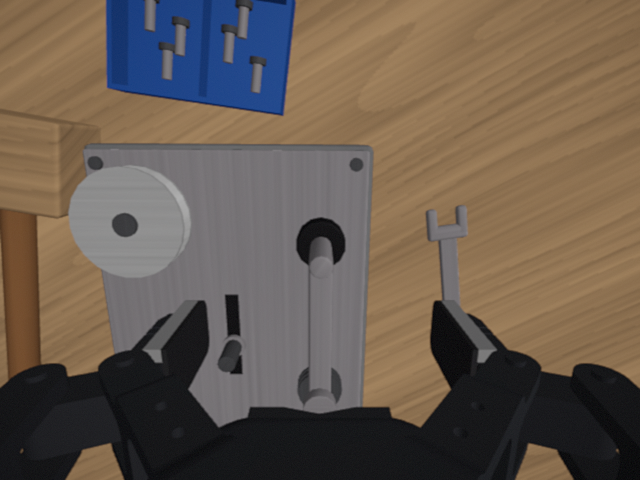

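The wrist view shows the pin top at (320,268), predicted at (324,269), and the post top near (228,362), predicted at (226,365). That is close, though the arm was still settling, so I settle and look again.

```bash
python3 -m crank '[[[0,0,0,0,0],[0,0,0,0,0],[0,0,0,0,0]]]'; python3 - <<'E'
from h import *
im=snap('wrist'); T=Ttool(); print(T[:3,3])
d=np.load('wrist.npz');M=np.linalg.inv(d['M']);K=d['K']
for p in [(541,-161,157),(489.5,-48.5,100)]:
    q=M@np.r_[p,1]; print((K[0,0]*q[0]/-q[2]+K[0,2]).round(1),(K[1,1]*-q[1]/-q[2]+K[1,2]).round(1))
cv2.imwrite('pics/w2.png',cv2.resize(im[200:400,180:380],None,fx=3,fy=3))
E
```

```text
clock: 1.65
ee_pos: [540.7, -162.9, 230.2]
eef_rot: [180.0, 0.0, -28.5]
force: [0.4, 0.0, 0.8]
grip_width: 1.0
finger_force: 0.0
[ 540.78397379 -162.91240136  230.31199657]
313.8 269.4
219.2 366.2
```

View pics/w2.png

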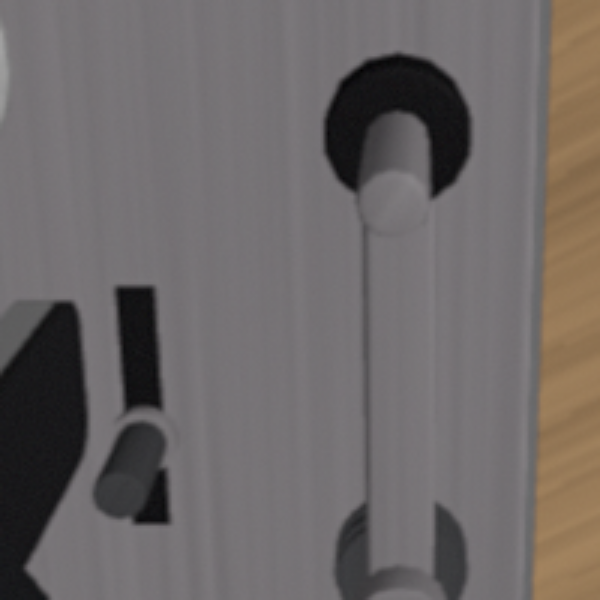

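The pin top is at crop (394,202), full frame (311.3,267.3). The post top is at crop (122,493), full frame (220.7,364.3).

```bash
python3 - <<'E'
from h import *
p=pt('wrist',311.3,267.3,157);q=pt('wrist',220.7,364.3,100);print(p,q)
T=Ttool(); print(np.linalg.inv(T)@np.r_[p,1])
E
```

```text
[ 542.73063883 -160.35385419  157.        ] [490.38840698 -50.44084415 100.        ]
[ 0.49164285 -3.19963686 73.31101637  1.        ]
```

```bash
python3 -m crank '[[[0,0,-0.0025,0.03,0],[0,0,-0.0025,0.06,0],[0,0,-0.0025,0.08,0],[0,0,-0.0025,0.089,0],[0,0,-0.0025,0.089,0],[0,0,-0.0025,0.089,0],[0,0,-0.0025,0.089,0]]]' 40; python3 -m crank '[[[150,0,0,0,0],[210,0,0,0,0],[255,0,0,0,0],[255,0,0,0,0],[255,0,0,0,0],[255,0,0,0,0],[255,0,0,0,0],[255,0,0,0,0],[255,0,0,0,0],[255,0,0,0,0]]]' 60
```

```text
clock: 2.4
ee_pos: [543.1, -159.9, 142.5]
eef_rot: [-180.0, -0.1, -28.4]
force: [0.2, 0.2, -0.8]
grip_width: 1.002
finger_force: 0.0
clock: 3.4
ee_pos: [542.9, -158.9, 141.4]
eef_rot: [-180.0, -0.0, -28.4]
force: [1.8, 5.8, 3.0]
grip_width: 0.144
finger_force: 58.4
```

Gripped (opening about 12 mm, pad force 58 N). Now I swing along the arc (tool x = radial, −y = counter-clockwise tangential), first to 0.6 rad.

```bash
python3 -m crank '[[[255,-0.0002,-0.0068,0,-0.05],[255,-0.0007,-0.0135,0,-0.10],[255,-0.0015,-0.0202,0,-0.15],[255,-0.0027,-0.0268,0,-0.20],[255,-0.0042,-0.0334,0,-0.25],[255,-0.0060,-0.0399,0,-0.30],[255,-0.0082,-0.0463,0,-0.35],[255,-0.0107,-0.0526,0,-0.40],[255,-0.0134,-0.0587,0,-0.45],[255,-0.0165,-0.0647,0,-0.50],[255,-0.0199,-0.0706,0,-0.55],[255,-0.0236,-0.0762,0,-0.60]]]'; python3 -m crank '[[[255,0,0,0,0],[255,0,0,0,0]]]'
cat > st.py <<'E'
from h import *
s=bot.observe(); e=np.array(s['ee_pos'])[:2]-[422.6,-96.3]; a=np.arctan2(e[1],e[0]); t=np.array([-np.sin(a),np.cos(a)]); r=np.array([np.cos(a),np.sin(a)]); f=np.array(s['force'])
print('theta',a+np.radians(28.4),'R',np.hypot(*e),'Ft',f[:2]@t,'Fr',f[:2]@r,'Fz',f[2],'yaw',s['eef_rot'][2],'grip',s['grip_width'],s['finger_force'],'t',s['clock'])
E
python3 st.py
```

```text
clock: 4.6
ee_pos: [559.0, -82.3, 141.6]
eef_rot: [179.9, -0.1, 6.0]
force: [7.6, -4.9, -2.0]
grip_width: 0.146
finger_force: 58.4
clock: 4.8
ee_pos: [559.0, -82.3, 141.6]
eef_rot: [179.9, -0.1, 5.9]
force: [6.7, -3.8, -1.5]
grip_width: 0.146
finger_force: 58.4
theta 0.5978161079576337 R 137.08817179223553 Ft -4.494973643987036 Fr 6.254760108218811 Fz -1.5183259482827167 yaw 5.902607260290735 grip 0.14555958992883486 58.43798518180847 t 4.8
```

```bash
python3 -m crank '[[[255,0.0007,-0.0041,0,-0.03],[255,0.0012,-0.0081,0,-0.06],[255,0.0010,-0.0121,0,-0.09],[255,0.0005,-0.0162,0,-0.12],[255,0,-0.0202,0,-0.15],[255,-0.0007,-0.0242,0,-0.18],[255,-0.0015,-0.0281,0,-0.21],[255,-0.0024,-0.0321,0,-0.24],[255,-0.0024,-0.0321,0,-0.24],[255,-0.0024,-0.0321,0,-0.24]]]'; python3 st.py
```

```text
clock: 5.8
ee_pos: [552.6, -50.9, 141.5]
eef_rot: [179.9, -0.0, 19.6]
force: [1.5, -6.2, 2.6]
grip_width: 0.15
finger_force: 58.9
theta 0.8316621859531059 R 137.71823843508173 Ft -6.386363925562669 Fr -0.6063942259119113 Fz 2.6465336939271618 yaw 19.616657303258233 grip 0.15039694186023622 58.864907026290894 t 5.8
```

```bash
python3 -m crank '[[[255,0,-0.0015,0,-0.011],[255,0,-0.003,0,-0.022],[255,-0.0001,-0.0045,0,-0.033],[255,-0.0001,-0.0045,0,-0.033],[255,-0.0001,-0.0045,0,-0.033]]]'|tail -0; python3 st.py;  python3 -m crank '[[[255,0,-0.001,0,-0.008],[255,0,-0.002,0,-0.015],[255,0,-0.002,0,-0.015],[255,0,-0.002,0,-0.015]]]'|tail -0; python3 st.py; python3 -m crank '[[[255,0,-0.001,0,-0.008],[255,0,-0.002,0,-0.015],[255,0,-0.002,0,-0.015],[255,0,-0.002,0,-0.015]]]'|tail -0; python3 st.py
```

```text
theta 0.8639017412324268 R 137.78800485700563 Ft -5.730239759583629 Fr 0.7634265010394632 Fz 1.1211929625379469 yaw 21.505013278387867 grip 0.14912873745710037 58.79735469818115 t 6.3
theta 0.8779306333057069 R 137.7900727177608 Ft -6.034970783937694 Fr 0.7804739419003559 Fz 1.8507911228697957 yaw 22.357819375651356 grip 0.1501132072593951 58.79305958747864 t 6.7
theta 0.892467826805146 R 137.8216795575931 Ft -6.698380464768514 Fr 1.2095943846007498 Fz 1.3538748717469384 yaw 23.22096484887914 grip 0.1461587354100569 58.778942227363586 t 7.1Exception ignored on flushing sys.stdout:
BrokenPipeError: [Errno 32] Broken pipe
Exception ignored on flushing sys.stdout:
BrokenPipeError: [Errno 32] Broken pipe
Exception ignored on flushing sys.stdout:
BrokenPipeError: [Errno 32] Broken pipe
```

No contact yet, so I continue in small steps.

```bash
python3 -m crank '[[[255,0,-0.001,0,-0.008],[255,0,-0.002,0,-0.015],[255,0,-0.002,0,-0.015],[255,0,-0.002,0,-0.015]]]'>/dev/null; python3 st.py;  python3 -m crank '[[[255,0,-0.001,0,-0.008],[255,0,-0.001,0,-0.008],[255,0,-0.001,0,-0.008]]]'>/dev/null; python3 st.py; python3 -m crank '[[[255,0,-0.001,0,-0.008],[255,0,-0.001,0,-0.008],[255,0,-0.001,0,-0.008]]]'>/dev/null; python3 st.py
```

```text
theta 0.9069430657188808 R 137.84240198306026 Ft -6.881237919773475 Fr 0.9584935002257756 Fz 0.44747760246501744 yaw 24.07868795975511 grip 0.14599757082987527 58.765838742256165 t 7.5
theta 0.9127535465111118 R 137.84385988889832 Ft -6.964487385158745 Fr 0.903848712002715 Fz 1.2645716337992208 yaw 24.524793856726458 grip 0.14722680245974182 58.74648034572601 t 7.8
theta 0.9150608642439164 R 137.84151302628567 Ft -11.50135427658131 Fr 2.263184220618459 Fz -1.4587181471187949 yaw 24.944234781305063 grip 0.14660732443826188 58.645259141922 t 8.1
```

Contact at about 0.914 rad: the force rises while the motion stalls. I press a little more, without turning.

```bash
python3 -m crank '[[[255,0,-0.001,0,0],[255,0,-0.001,0,0],[255,0,-0.001,0,0]]]'>/dev/null; python3 st.py;  python3 -m crank '[[[255,0,-0.001,0,0],[255,0,-0.001,0,0],[255,0,-0.001,0,0],[255,0,-0.001,0,0]]]'>/dev/null; python3 st.py
```

```text
theta 0.917032689780738 R 137.82471719951118 Ft -16.499449751305022 Fr 2.3916057155841717 Fz -2.464626521093845 yaw 24.907235646871477 grip 0.1514868012729977 58.653974533081055 t 8.4
theta 0.9188246134649551 R 137.80495387938979 Ft -21.08784837220587 Fr 3.7649593042135123 Fz -5.5810839747782035 yaw 24.876365091756835 grip 0.15058773097154882 58.63254904747009 t 8.8
```

```bash
python3 -m crank '[[[255,0,0,0,0],[255,0,0,0,0],[255,0,0,0,0],[255,0,0,0,0],[255,0,0,0,0],[255,0,0,0,0],[255,0,0,0,0],[255,0,0,0,0],[255,0,0,0,0],[255,0,0,0,0]]]'>/dev/null; python3 st.py; python3 -c "
from h import *
cv2.imwrite('pics/e.png',snap('wrist'))"
```

```text
theta 0.9191373049401956 R 137.79470685075609 Ft -21.839597232100285 Fr 3.733324551428101 Fz -5.967325479566104 yaw 24.876020375128874 grip 0.1471182306498669 58.63321602344513 t 9.8
```

View pics/e.png

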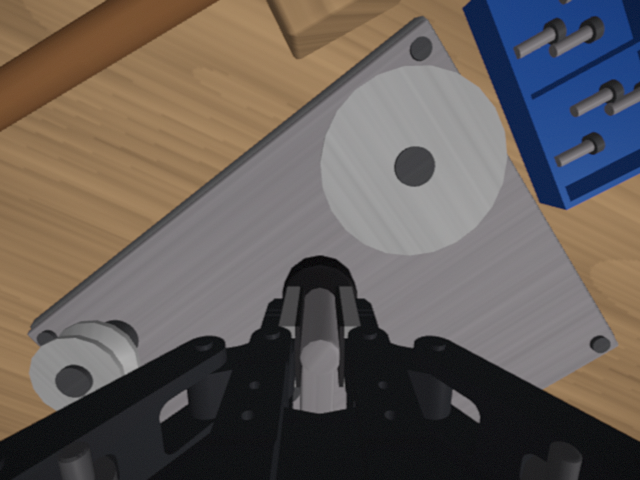

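The pin at (320,330) sits squarely between the pads, the force is steady at about 22 N, and the mallet and tray are undisturbed. I'm handing it in.

```bash
python3 -c "
from plant import bot
print(bot.finish_job())"
```

```text
the job is handed in; nothing more can be done
None
```

I swung the idler arm 0.92 rad counter-clockwise onto the stop post and handed the job in with the gripper still holding it there, pushing steadily with about 22 N at the pin (about 7 N of it against the spring), at 9.8 s on the clock; no verdict came back.

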